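# Stroke up the studio dimmer

## Robot

A 7-joint arm with a two-finger parallel gripper is mounted at the origin on a cart in front of the work surface, level with it; the furniture and walls round the work are solid. World frame = base frame: x ahead of the robot, y to its left, z up, the work surface at z = 0. Lengths are in m, angles in rad, forces in N, time in s.
With the tool pointing down it reaches from about 0.425 to 0.975 m from the base axis. Payload 16.7 kg.
Tool frame: the origin (TCP) lies midway between the tips of the shut fingers; the grasp point (between the pads) lies behind it (arm.tcp_to_grasp is the z of the grasp point in the tool frame, in m); z points along the fingers, y is the direction in which the jaws open and shut (so a half turn about z gives the same grasp; the last joint's range is limited). The gripper opens to 85 mm and grips with 20 to 120 N. Pads are 22 mm wide; open, the fingers measure 114 mm over their backs; the gripper's body (76 mm by 85 mm) begins 54 mm behind the grasp point. The pads swing forward as they close: fully open they stand 13 mm farther back than shut.
Start: joints at [-1.397, 0.426, 0.074, 1.606, -0.034, 1.111, -0.067], TCP at [0.214, 0.64, 0.196] pointing down, gripper open.
Joint ranges: [-2.85, 2.85], [-0.5, 2.14], [-1.23, 1.37], [0.21, 2.46], [-1.02, 4.16], [0.16, 2.05], [-2.73, 2.73]. Speed limits (rad/s): [1.89, 1.89, 2.39, 2.39, 3.01, 3.01, 3.01].

## Interface

Orientations are given as a 3x3 rotation matrix whose columns are the frame's x, y, z axes.
In Python, from bench import arm gives the robot as it stands.
- The arm moves only by the tool step_arm, never from a script. Its argument "rows" is a list that holds one entry, the list of rows, each a list of 7 numbers: the turn, a rotation vector about the tool's x, y, z in rad, then the shift along the tool's x, y, z in mm, then the opening, from -1 (shut) to 1 (fully open). A call has 1 to 8 rows; each row shifts and turns the commanded pose from where the row before left it, along the tool's axes as they then stand; what a row does not reach is not made up. A row lasts 1/8 s, in which the tool goes at most 62.5 mm and 10.7 degrees, less where a joint would pass 70% of its speed; a pose out of reach is approached as far as the arm can. A call is refused whole if a number of a shift passes 62.5 or a number of a turn 0.188, either way. A call with a gripper value outside its range is refused whole. The fingers move at their own pace and stop on an object; "force" is the grip in N (left out, the last holds). Time passes only in rows, so rows that do not move let the fingers close. It gives the time, the measured TCP pose, the force and the opening at its end, in the units of the state.
- arm.state(): the state, without advancing time (a new reading comes with each control period).
- arm.capture(name): name is "scene" or "top"; returns the picture (420x560x3 uint8, blue, green, red); there is no depth.
- arm.calibration(name): a dict with "camera_matrix" (3x3 intrinsics, pixels), "view" (4x4, takes a point from world to camera coordinates). Camera axes: x right, y down, z forward; pixel columns grow to the right and rows downward; lengths in m; the calibration is good to about 2 mm. A picture is of the moment at which its call begins. calibration takes no time and is no camera call.
- arm.hand_in(): hands the job in, once; it reports no verdict.
The state is a dict: "clock": time; "joint_positions": joint angles; "joint_velocities": joint speeds; "joint_efforts": joint torques, N m; "tcp_pos": TCP position; "eef_rot": TCP orientation; "contact_force": force on the tool from outside, world axes, zero at the start; "ft_torque": the same for the moment, N m; "grip_width": finger opening in m.
Only numpy, scipy, OpenCV 4.12 (cv2) and the standard library are available. Lean on these libraries where they do the work, as an engineer would, in place of code of your own. Each camera call takes 0.05 s, during which the arm holds its last target. There are 200 camera calls.

## Task

Bring the studio light up with the dimmer on the table: lightly press its curved bar at the smallest dot with the fingertips and stroke round along the bar, over every dot in turn to the largest, in one go without lifting off. Keep the bar pressed part of the way down, gently, never down to its stop; do not press the straight bar, and leave the things lying on and around the dimmer where they are. Finish while holding: the program ends with the fingertips still on the largest dot, keeping the bar lightly pressed.

Things in the scene. Friction and masses are not known exactly. Their poses are not given: they have to be found in the camera images.
- dimmer: Dimmer console: a flat box, 124 x 190 mm, deck 24 mm above the table, wooden sides, aluminium face; fixed. Origin under its centre, on the table; x from the straight bar towards the bulge of the curved bar; y from the smallest-dot end to the largest-dot end; z up. The curved bar's centre line is an arc of radius 90 mm about console x = -50, y = 0 mm, from -55 to +55 degrees off x.
- curved_bar (a joint): How far the curved bar (smooth black plastic, flat top, 18 mm wide at the smallest dot widening to 28 mm at the largest) is pressed down, m: 0 at rest (top 38 mm above the table), 0.010 at its stop. It moves straight down as one on a spring: starts to give at about 1 N, 0.5 N more per mm, about 6 N at the stop; springs back.
- dot1 (a point): Centre of the smallest (first) dot of the six white dots on the curved bar, 4 mm across, on the bar's top surface (goes down with the bar). The dots lie along the bar's centre line 20 degrees of arc (31 mm) apart. The point midway between the two fingertips counts as the place that is touched, so shut the fingers.
- dot2 (a point): Centre of the second dot of the six white dots on the curved bar, 6.5 mm across, on the bar's top surface (goes down with the bar). The dots lie along the bar's centre line 20 degrees of arc (31 mm) apart. The point midway between the two fingertips counts as the place that is touched, so shut the fingers.
- dot3 (a point): Centre of the third dot of the six white dots on the curved bar, 9 mm across, on the bar's top surface (goes down with the bar). The dots lie along the bar's centre line 20 degrees of arc (31 mm) apart. The point midway between the two fingertips counts as the place that is touched, so shut the fingers.
- dot4 (a point): Centre of the fourth dot of the six white dots on the curved bar, 11.5 mm across, on the bar's top surface (goes down with the bar). The dots lie along the bar's centre line 20 degrees of arc (31 mm) apart. The point midway between the two fingertips counts as the place that is touched, so shut the fingers.
- dot5 (a point): Centre of the fifth dot of the six white dots on the curved bar, 14 mm across, on the bar's top surface (goes down with the bar). The dots lie along the bar's centre line 20 degrees of arc (31 mm) apart. The point midway between the two fingertips counts as the place that is touched, so shut the fingers.
- dot6 (a point): Centre of the largest (sixth) dot of the six white dots on the curved bar, 17 mm across, on the bar's top surface (goes down with the bar). The dots lie along the bar's centre line 20 degrees of arc (31 mm) apart. The point midway between the two fingertips counts as the place that is touched, so shut the fingers.
- straight_bar (a joint): Press of the other bar, in m: 0 at rest, 0.010 at its stop; same spring. Not to be touched.
- straight_mid (a point): Centre of the top of the straight bar, 22 x 74 mm along console y, with three equal dots, 38 mm above the table. Not to be touched.
- eraser: Bystander, loose: block eraser 25 x 48 x 14 mm lying loose on the console's deck beside the straight bar. Origin at its underside.
- drier_bottle: Bystander, loose: small amber bottle, 31 mm across, 74 mm tall. Origin at its underside.
- peg: Bystander, loose: clothes-peg-like plastic clip 15 x 72 x 12 mm lying on the table. Origin at its underside.
- dipper: Bystander, loose: twin steel dipper cup 39 x 81 x 22 mm. Origin at its underside.
- tube_blue: Bystander, loose: paint tube 40 x 138 x 31 mm lying on the table. Origin at its underside.
- marker: Bystander, loose: felt marker 17 x 128 x 17 mm lying on the table. Origin at its underside.

How it is judged:
By the outcome, as a careful person would: the job done as asked, in the order asked, and still so for the second after the job is handed in, while the arm keeps its last pose, push and grip.
It also fails if it takes over 35 s, if anything falls off the work surface, if the arm or the gripper's body presses on something with over 40 N, if the wrist force passes 120 N, or if a joint passes its speed limit or range.

## Working session

There is one attempt and no reset: what is moved stays moved. The work goes in short steps, Python scripts to look and compute and a tool call to move; the robot and the scene stay as the last step left them, time stands still between calls to the robot, and variables do not carry over. Pictures are saved under pics/ and viewed, about 8 in all and at most 12, crops included, and the job is handed in when it is done.

Besides the shell and the picture viewer there is one more tool, called after "Request:" as name([rows], argument=value, ...), one row to a line, values as JSON. step_arm: Moves the arm, as the interface text tells. Its arguments: {"type":"object","properties":{"rows":{"type":"array"},"force":{"type":"number"}},"required":["rows"]}

```bash
mkdir -p pics; python3 - <<'E'
from bench import arm
import cv2,numpy as np
for n in("scene","top"):
    cv2.imwrite(f"pics/{n}0.png",arm.capture(n)); c=arm.calibration(n); print(n,np.round(c["camera_matrix"],1).tolist(),np.round(c["view"],4).tolist())
s=arm.state(); print(s["clock"],s["tcp_pos"],np.round(s["eef_rot"],3).tolist(),s["grip_width"],s["contact_force"],arm.tcp_to_grasp)
E
```

```text
scene [[482.8, 0.0, 275.9], [0.0, 482.8, 216.6], [0.0, 0.0, 1.0]] [[-0.879, -0.4769, -0.0024, 0.3347], [-0.371, 0.6869, -0.6249, 0.3644], [0.2996, -0.5484, -0.7807, 0.7665], [0.0, 0.0, 0.0, 1.0]]
top [[529.9, 0.0, 284.7], [0.0, 529.9, 206.2], [0.0, 0.0, 1.0]] [[0.0135, -0.9999, -0.0067, -0.2137], [-0.9987, -0.0131, -0.0497, 0.4708], [0.0496, 0.0074, -0.9987, 1.1643], [0.0, 0.0, 0.0, 1.0]]
0.1 [0.21403772 0.6397262  0.19547357] [[-0.948, 0.317, -0.0], [0.317, 0.948, -0.001], [-0.0, -0.001, -1.0]] 0.08547191537738982 [-0.14858539 -0.90624187 -0.59097097] -0.0187
```

View pics/top0.png

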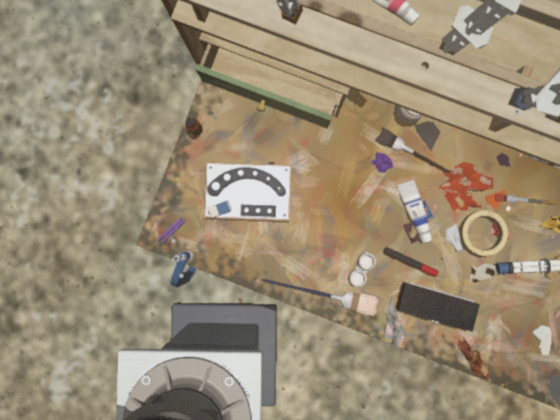

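View pics/scene0.png

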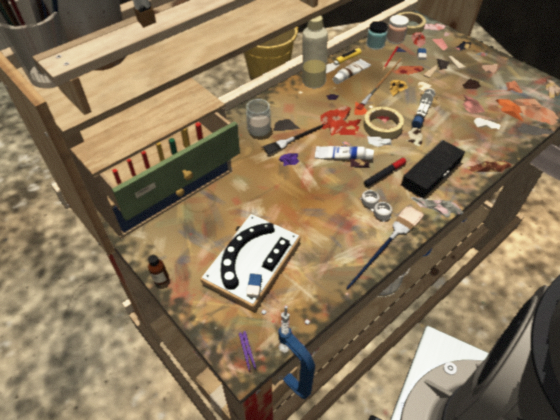

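The top view shows the console at about (248,192), its curved bar bulging up (world +x), with the large dot at left (~213,187) and the small one at right (~281,190). The eraser is at (223,208). I'll measure the dots next.

```bash
cat > h.py <<'E'
from bench import arm
import cv2,numpy as np
def ray(n,uv,z):
    c=arm.calibration(n);K=np.array(c["camera_matrix"]);V=np.array(c["view"]);R,t=V[:3,:3],V[:3,3]
    o=-R.T@t;d=R.T@np.linalg.inv(K)@np.array([*uv,1.]);return o+d*(z-o[2])/d[2]
def proj(n,p):
    c=arm.calibration(n);q=np.array(c["view"])@np.array([*p,1.]);q=np.array(c["camera_matrix"])@q[:3];return q[:2]/q[2]
E
python3 - <<'E'
from h import *
from scipy.optimize import least_squares
P={}
for n,(x0,y0,x1,y1) in dict(top=(203,160,294,222),scene=(200,210,302,308)).items():
    g=cv2.cvtColor(cv2.imread(f"pics/{n}0.png"),cv2.COLOR_BGR2GRAY)[y0:y1,x0:x1]
    G=cv2.resize(g,None,fx=8,fy=8,interpolation=cv2.INTER_CUBIC)
    dark=(G<90).astype(np.uint8)
    cs,hi=cv2.findContours(dark,cv2.RETR_CCOMP,cv2.CHAIN_APPROX_NONE)
    vis=cv2.cvtColor(G,cv2.COLOR_GRAY2BGR)
    for i,c in enumerate(cs):
        m=cv2.moments(c)
        if m["m00"]<60: continue
        if hi[0][i][3]>=0:
            u=np.array([m["m10"],m["m01"]])/m["m00"]; uv=(u+.5)/8-.5+[x0,y0]
            print(n,"hole",np.round(uv,1),"area",m["m00"]/64,np.round(ray(n,uv,.038),4))
            cv2.circle(vis,tuple(int(k) for k in u),3,(0,0,255),-1)
        else: print(n,"dark",cv2.boundingRect(c),m["m00"]/64)
    cv2.imwrite(f"pics/{n}_crop.png",cv2.resize(vis,None,fx=.7,fy=.7))
E
```

```text
top dark (390, 430, 31, 8) 1.8125
top dark (562, 378, 11, 69) 4.8671875
top dark (45, 213, 103, 69) 32.5859375
top dark (159, 159, 93, 60) 14.3671875
top dark (262, 140, 37, 15) 2.1328125
top dark (316, 134, 36, 10) 2.046875
top dark (132, 124, 24, 24) 4.1171875
top dark (536, 22, 26, 6) 1.3515625
scene dark (404, 693, 18, 11) 2.046875
scene dark (443, 525, 48, 77) 16.0703125
scene dark (411, 523, 24, 30) 7.0078125
scene dark (15, 252, 785, 532) 492.8828125
scene dark (500, 222, 220, 266) 392.9921875
scene hole [269.5 259.9] area 28.1796875 [ 0.4617 -0.1234  0.038 ]
scene hole [275.8 250.6] area 28.890625 [ 0.4613 -0.1486  0.038 ]
scene hole [282.  241.7] area 27.4765625 [ 0.4607 -0.1734  0.038 ]
scene dark (288, 133, 26, 30) 5.5234375
scene dark (170, 105, 424, 529) 1029.015625
scene hole [228.8 275.3] area 81.765625 [ 0.5131 -0.0557  0.038 ]
scene hole [226.9 261.8] area 56.546875 [ 0.5325 -0.0799  0.038 ]
scene hole [230.4 248.8] area 40.3359375 [ 0.5428 -0.1096  0.038 ]
scene hole [239.  237.7] area 27.0390625 [ 0.5419 -0.1409  0.038 ]
```

```bash
cat >> h.py <<'E'
a=np.radians([-50,-30,-10,10,30,50])
D=np.c_[-.05+.09*np.cos(a),.09*np.sin(a)]
def W(q,th): 
    c,s=np.cos(th),np.sin(th);return np.array([[c,-s],[s,c]])@q
E
python3 - <<'E'
from h import *
from scipy.optimize import least_squares
obs={}
for n,(x0,y0,x1,y1),T in(("top",(203,160,294,222),(110,130,145,160)),("scene",(200,210,302,308),(75,90,110,130))):
    g=cv2.cvtColor(cv2.imread(f"pics/{n}0.png"),cv2.COLOR_BGR2GRAY)[y0:y1,x0:x1]
    G=cv2.resize(g,None,fx=8,fy=8,interpolation=cv2.INTER_CUBIC)
    for t in T:
        cs,hi=cv2.findContours((G<t).astype(np.uint8),cv2.RETR_CCOMP,cv2.CHAIN_APPROX_NONE)
        for i,c in enumerate(cs):
            m=cv2.moments(c)
            if hi[0][i][3]>=0 and 120<m["m00"]<9000:
                uv=(np.array([m["m10"],m["m01"]])/m["m00"]+.5)/8-.5+[x0,y0]
                obs.setdefault(n,[]).append((ray(n,uv,.038)[:2],t))
p0=np.array([.4617+.035,-.1486,-.02])
# initial from scene dots d6..d3
S=np.array([[.5419,-.1409],[.5428,-.1096],[.5325,-.0799],[.5131,-.0557]])
f=lambda p,S,I:(p[:2]+np.array([W(D[i],p[2]) for i in I])-S).ravel()
r=least_squares(f,p0,args=(S,[2,3,4,5]));print("init",r.x,np.degrees(r.x[2]),np.abs(r.fun).max())
for n in obs:
    A=[];I=[]
    for q,t in obs[n]:
        d=[np.linalg.norm(r.x[:2]+W(x,r.x[2])-q) for x in D];k=int(np.argmin(d))
        if d[k]<.009:A.append(q);I.append(k)
    rr=least_squares(f,r.x,args=(np.array(A),I),loss="soft_l1",f_scale=.001)
    print(n,I,np.round(rr.x,4),np.degrees(rr.x[2]),np.round(rr.fun*1e3,1))
    q=[rr.x[:2]+W(x,rr.x[2]) for x in D];print(np.round(q,4).tolist())
    v=cv2.imread(f"pics/{n}0.png")[y0:y1,x0:x1] if 0 else cv2.imread(f"pics/{n}0.png")
    v=cv2.resize(v,None,fx=6,fy=6,interpolation=cv2.INTER_CUBIC)
    for x in q:
        u=(proj(n,[*x,.038])+.5)*6;cv2.circle(v,tuple(int(k) for k in u),3,(0,0,255),-1)
    (X,Y)=(195,140) if n=="top" else (195,205)
    cv2.imwrite(f"pics/{n}_fit.png",v[Y*6:(Y+95)*6,X*6:(X+115)*6])
E
```

```text
init [ 0.50369034 -0.12438211 -0.02200787] -1.2609577807399477 0.0001424015712118143
top [0, 1, 2, 0, 5, 1, 4, 2, 3, 0, 5, 1, 4, 2, 3, 0, 5, 1, 4, 2, 3] [ 0.5059 -0.1247 -0.0225] -1.291814621813088 [ 1.3  0.5 -0.2 -0.4  0.   0.2 -0.   0.   0.   0.2 -0.1 -0.3 -0.1  0.1
 -0.1  0.1  0.1 -0.  -0.1 -0.1  0.   0.2 -0.1 -0.3 -0.1  0.1 -0.1  0.
  0.1 -0.1 -0.1 -0.2  0.1  0.2 -0.1 -0.3 -0.1  0.  -0.   0.   0.1 -0.1]
[[0.5122, -0.1938], [0.5328, -0.1704], [0.5442, -0.1412], [0.5449, -0.11], [0.5349, -0.0804], [0.5153, -0.056]]
scene [5, 5, 4, 3, 2, 5, 4, 3, 2, 1, 0, 5, 4, 3, 2, 1, 0] [ 0.5037 -0.1245 -0.0207] -1.183819343820893 [-0.1 -0.  -0.1 -0.   0.1 -0.2 -0.1 -0.1  0.1 -0.  -0.1 -0.   0.1 -0.2
 -0.1 -0.1  0.1 -0.  -0.   0.1  0.   0.4 -0.1 -0.   0.1 -0.2 -0.1 -0.
  0.1 -0.1 -0.   0.1 -0.   0.4]
[[0.5101, -0.1936], [0.5307, -0.1701], [0.542, -0.1409], [0.5427, -0.1097], [0.5326, -0.0801], [0.513, -0.0558]]
```

View pics/top_fit.png

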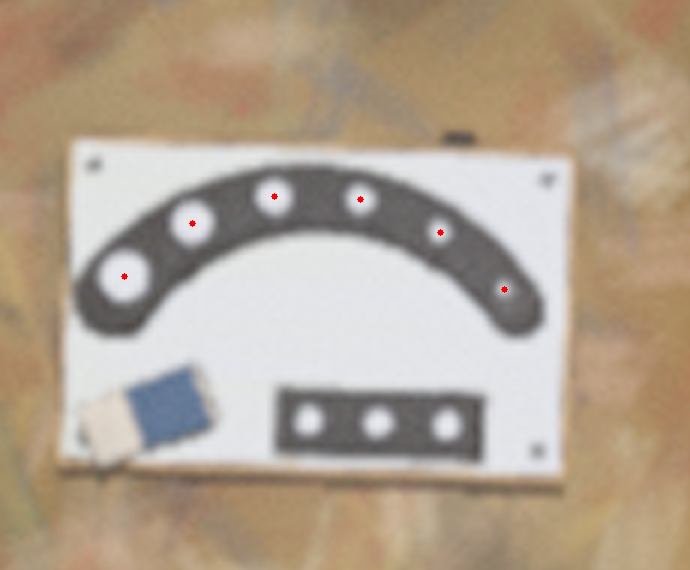

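View pics/scene_fit.png

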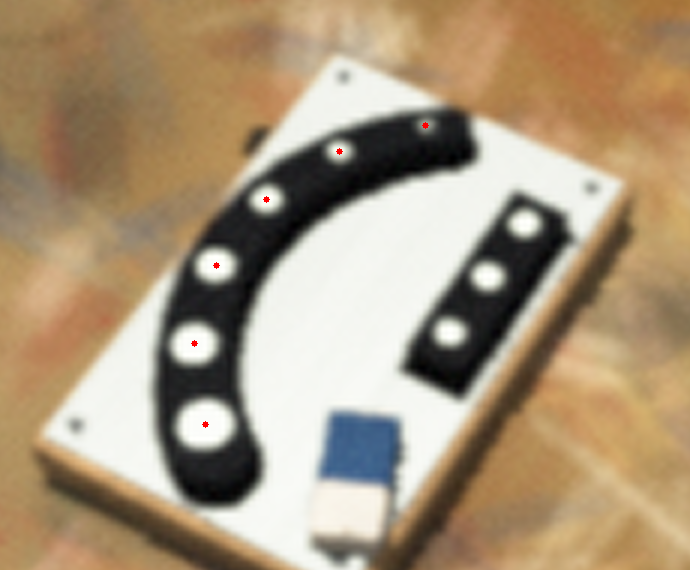

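The dots are found in both views, and the fits agree to about 2 mm (spacing 31 mm, as given). I'll take the mean: centre (0.5048,-0.1246), yaw -1.24°. Now I'll move over to it with the fingers closing.

Request:
step_arm([
  [[0, 0, -0.1075, 0, 0, 0, -1], [0, 0, -0.1075, 0, 0, 0, -1], [0, 0, -0.1075, 0, 0, 0, -1], [0, 0, 0, -30, -45, 0, -1], [0, 0, 0, -30, -45, 0, -1], [0, 0, 0, -30, -45, 0, -1], [0, 0, 0, -30, -45, 0, -1], [0, 0, 0, -30, -45, 0, -1]],
], force=20)

```text
clock: 1.1
tcp_pos: [0.3648, 0.4133, 0.196]
eef_rot: [[-1.0, 0.0, -0.0], [0.0, 1.0, -0.0], [0.0, -0.0, -1.0]]
contact_force: [1.4, -0.0, 1.2]
grip_width: 0.0001
```

Request:
step_arm([
  [[0, 0, 0, -30, -45, 0, -1], [0, 0, 0, -30, -45, 0, -1], [0, 0, 0, -30, -45, 0, -1], [0, 0, 0, -6, -50, 0, -1], [0, 0, 0, -6, -50, 0, -1], [0, 0, 0, -6, -50, 0, -1], [0, 0, 0, -6, -50, 0, -1], [0, 0, 0, -6, -50, 0, -1]],
])

```text
clock: 2.1
tcp_pos: [0.4837, 0.0284, 0.1961]
eef_rot: [[-1.0, 0.0, -0.0], [0.0, 1.0, 0.0], [0.0, 0.0, -1.0]]
contact_force: [0.4, 0.2, 0.3]
grip_width: 0.0004
```

Request:
step_arm([
  [[0, 0, 0, -5.5, -44.4, 0, -1], [0, 0, 0, -5.5, -44.4, 0, -1], [0, 0, 0, -5.5, -44.4, 0, -1], [0, 0, 0, -5.5, -44.4, 0, -1], [0, 0, 0, -5.5, -44.4, 0, -1], [0, 0, 0, 0, 0, 45, -1], [0, 0, 0, 0, 0, 45, -1], [0, 0, 0, 0, 0, 46, -1]],
])

```text
clock: 3.1
tcp_pos: [0.5112, -0.192, 0.0587]
eef_rot: [[-1.0, 0.0, 0.0], [0.0, 1.0, -0.0], [-0.0, -0.0, -1.0]]
contact_force: [0.7, 1.2, 0.4]
grip_width: -0.0
```

Request:
step_arm([
  [[0, 0, 0, 0, 0, 5, -1], [0, 0, 0, 0, 0, 0, -1], [0, 0, 0, 0, 0, 0, -1]],
])

```text
clock: 3.48
tcp_pos: [0.5125, -0.1923, 0.0569]
eef_rot: [[-1.0, 0.0, 0.002], [0.0, 1.0, -0.0], [-0.002, -0.0, -1.0]]
contact_force: [0.3, -0.0, 0.1]
grip_width: -0.0
```

```bash
python3 - <<'E'
from h import *
s=arm.state();print(s["clock"],s["tcp_pos"],s["contact_force"],s["ft_torque"])
t=s["tcp_pos"];out=[]
for n in("top","scene"):
    u=proj(n,t);d=proj(n,[.5112,-.1937,.038]);print(n,u,d)
    v=arm.capture(n);X,Y=int(u[0])-50,int(u[1])-50
    v=cv2.resize(v,None,fx=4,fy=4,interpolation=cv2.INTER_CUBIC)
    for p,c in((u,(0,0,255)),(d,(0,255,0))): cv2.circle(v,tuple(int((k+.5)*4) for k in p),3,c,1)
    out.append(v[Y*4:Y*4+400,X*4:X*4+400])
cv2.imwrite("pics/close.png",np.hstack(out))
E
```

```text
3.475 [ 0.51245446 -0.19230006  0.056863  ] [ 0.29079851 -0.04785539  0.12219258] [ 0.03915888 -0.01739279 -0.00678982]
top [277.7150235  186.90317651] [278.52409377 188.23572368]
scene [263.93091001 219.8205746 ] [264.99171348 225.24376828]
```

View pics/close.png

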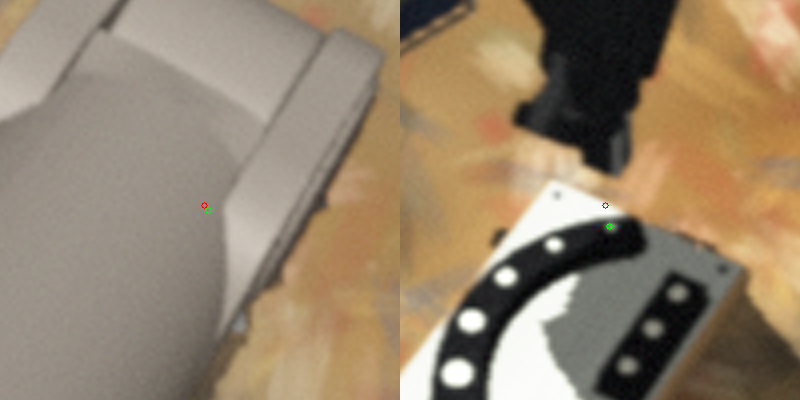

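The scene crop shows dot 1 well marked (green). The visible fingertips end about 7 px above the predicted TCP (red), so I'll look at the whole gripper.

```bash
python3 - <<'E'
from h import *
s=arm.state();t=s["tcp_pos"]
v=arm.capture("scene");X,Y=150,60
g=cv2.resize(v,None,fx=4,fy=4,interpolation=cv2.INTER_CUBIC)
g=np.clip((g/255.)**.5*255,0,255).astype(np.uint8)
for dx,dy,dz in [(0,0,0),(0,0,.0187),(0,0,.0727),(0,.0425,.0727),(0,-.0425,.0727),(.038,0,.0727),(-.038,0,.0727),(.011,0,0),(-.011,0,0)]:
    u=proj("scene",t+[dx,dy,dz]);cv2.circle(g,tuple(int((k+.5)*4) for k in u),3,(0,0,255),-1)
cv2.imwrite("pics/grip.png",g[Y*4+200:Y*4+800,X*4:X*4+800])
E
```

```text
(no output)
```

View pics/grip.png

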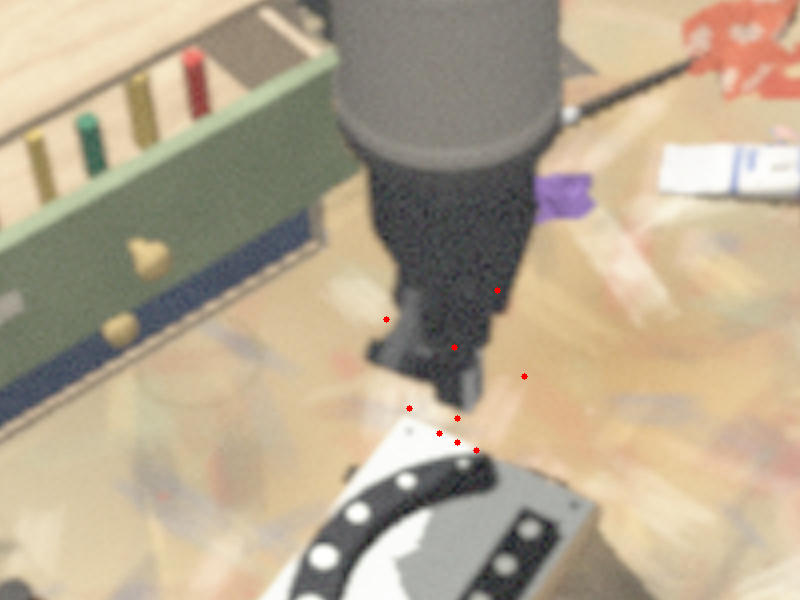

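The gripper appears a few pixels higher than the model says. I'll descend to just above the bar and check it directly before touching.

Request:
step_arm([
  [[0, 0, 0, 1, -1, 8, -1], [0, 0, 0, 0, 0, 4, -1], [0, 0, 0, 0, 0, 0, -1], [0, 0, 0, 0, 0, 0, -1]],
])

```text
clock: 4.12
tcp_pos: [0.5103, -0.1931, 0.0431]
eef_rot: [[-1.0, 0.001, -0.0], [0.001, 1.0, -0.0], [0.0, -0.0, -1.0]]
contact_force: [-0.3, -0.4, 0.3]
grip_width: 0.0003
```

```bash
python3 - <<'E'
from h import *
s=arm.state();t=s["tcp_pos"];print(t,s["joint_positions"],s["grip_width"])
v=arm.capture("scene");a=cv2.imread("pics/scene0.png")
X,Y=215,165;out=[]
for im in(v,a):
    g=cv2.resize(im,None,fx=5,fy=5,interpolation=cv2.INTER_CUBIC)
    g=((g/255.)**.5*255).astype(np.uint8)
    for p in(t,):
        u=proj("scene",p);cv2.circle(g,tuple(int((k+.5)*5) for k in u),2,(0,0,255),-1)
    out.append(g[Y*5:Y*5+500,X*5:X*5+400])
cv2.imwrite("pics/near.png",np.hstack(out))
E
```

```text
[ 0.51030367 -0.19310948  0.0430858 ] [-0.12215357  0.44553486  0.45600494  2.04521765 -0.29408638  0.71313373
  2.09002778] 0.00025265306048847716
```

View pics/near.png

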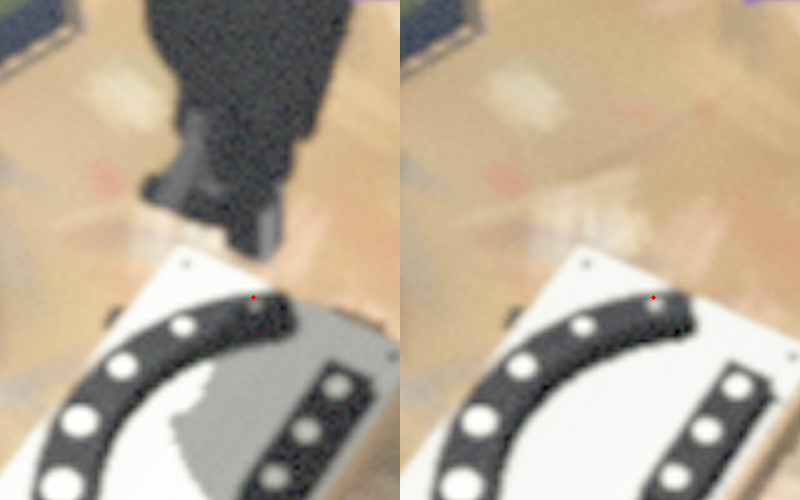

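The tips line up with the dot 1 column but look about 20 mm high. I'll settle it with a slow touch, watching the force.

Request:
step_arm([
  [[0, 0, 0, 0, 0, 3, -1], [0, 0, 0, 0, 0, 1, -1], [0, 0, 0, 0, 0, 1, -1], [0, 0, 0, 0, 0, 0, -1]],
])

```text
clock: 4.68
tcp_pos: [0.5103, -0.193, 0.0381]
eef_rot: [[-1.0, 0.0, -0.0], [0.0, 1.0, 0.0], [0.0, 0.0, -1.0]]
contact_force: [-0.7, -0.2, 0.4]
grip_width: -0.0001
```

Request:
step_arm([
  [[0, 0, 0, 0, 0, 1, -1], [0, 0, 0, 0, 0, 1, -1], [0, 0, 0, 0, 0, 0, -1], [0, 0, 0, 0, 0, 0, -1]],
])

```text
clock: 5.18
tcp_pos: [0.5103, -0.193, 0.0361]
eef_rot: [[-1.0, 0.0, -0.0], [0.0, 1.0, -0.0], [0.0, -0.0, -1.0]]
contact_force: [0.8, 0.4, 0.3]
grip_width: 0.0004
```

Request:
step_arm([
  [[0, 0, 0, 0, 0, 2, -1], [0, 0, 0, 0, 0, 2, -1], [0, 0, 0, 0, 0, 0, -1], [0, 0, 0, 0, 0, 0, -1]],
])

```text
clock: 5.68
tcp_pos: [0.5103, -0.193, 0.0321]
eef_rot: [[-1.0, 0.0, -0.0], [0.0, 1.0, -0.0], [0.0, -0.0, -1.0]]
contact_force: [-0.1, -0.7, -0.0]
grip_width: 0.0002
```

```bash
python3 - <<'E'
from h import *
F=[];
for i in range(4):
    v=arm.capture("scene");s=arm.state();F.append(s["contact_force"])
print(np.mean(F,0),s["tcp_pos"],s["ft_torque"])
t=s["tcp_pos"];w=arm.capture("top");out=[]
for n,im in(("scene",v),("top",w)):
    u=proj(n,t)
    g=cv2.resize(im,None,fx=5,fy=5,interpolation=cv2.INTER_CUBIC);g=((g/255.)**.5*255).astype(np.uint8)
    cv2.circle(g,tuple(int((k+.5)*5) for k in u),2,(0,0,255),-1)
    X,Y=(215,165) if n=="scene" else (215,130)
    out.append(g[Y*5:Y*5+500,X*5:X*5+400])
cv2.imwrite("pics/near2.png",np.hstack(out))
E
```

```text
[-0.13697682  0.33198928 -0.27543638] [ 0.5103609  -0.19299883  0.03215579] [ 0.01155616 -0.04341747 -0.03504265]
```

View pics/near2.png

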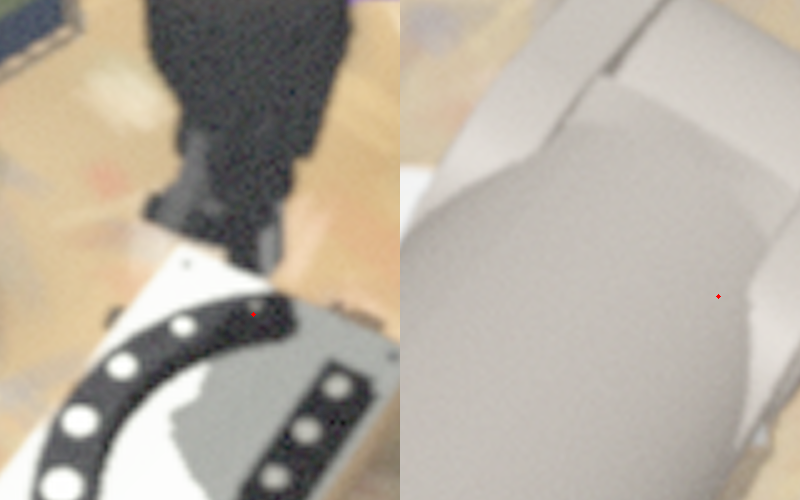

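At TCP z = 0.032 there is still no contact and the bar hasn't moved, so the real tips sit higher than reported. I'll keep feeling down in small steps.

Request:
step_arm([
  [[0, 0, 0, 0, 0, 2, -1], [0, 0, 0, 0, 0, 2, -1], [0, 0, 0, 0, 0, 1, -1], [0, 0, 0, 0, 0, 0, -1]],
])

```text
clock: 6.42
tcp_pos: [0.5102, -0.193, 0.027]
eef_rot: [[-1.0, 0.0, -0.0], [0.0, 1.0, -0.0], [0.0, -0.0, -1.0]]
contact_force: [0.3, 0.7, -0.0]
grip_width: 0.0001
```

```bash
cat >> h.py <<'E'
def dots(v,T=(90,110,130)):
    "dot centres in the scene view, by index, against the rest picture"
    x0,y0,x1,y1=200,210,302,308;R={}
    g=cv2.cvtColor(v,cv2.COLOR_BGR2GRAY)[y0:y1,x0:x1];G=cv2.resize(g,None,fx=8,fy=8,interpolation=cv2.INTER_CUBIC)
    E=[proj("scene",[*(np.array([.5037,-.1245])+W(q,-.0207)),.038]) for q in D]
    for t in T:
        cs,hi=cv2.findContours((G<t).astype(np.uint8),cv2.RETR_CCOMP,cv2.CHAIN_APPROX_NONE)
        for i,c in enumerate(cs):
            m=cv2.moments(c)
            if hi[0][i][3]>=0 and 100<m["m00"]<9000:
                uv=(np.array([m["m10"],m["m01"]])/m["m00"]+.5)/8-.5+[x0,y0]
                k=int(np.argmin([np.linalg.norm(uv-e) for e in E]))
                if np.linalg.norm(uv-E[k])<6:R.setdefault(k,[]).append(uv)
    return {k:np.median(r,0) for k,r in R.items()}
def look():
    V=[];F=[]
    for i in range(3):V.append(arm.capture("scene"));F.append(arm.state()["contact_force"])
    v=np.median(V,0).astype(np.uint8);a=dots(cv2.imread("pics/scene0.png"));b=dots(v);s=arm.state()
    print("t",s["clock"],"tcp",np.round(s["tcp_pos"],4),"F",np.round(np.mean(F,0),2),"dot rows down",{k+1:round(float((b[k]-a[k])[1]),2) for k in sorted(b) if k in a})
    return v
E
python3 - <<'E'
from h import *
v=look()
a=cv2.imread("pics/scene0.png");d=cv2.absdiff(a,v).max(2)[200:250,250:285]>60
for r in range(50):print(200+r,''.join('#' if q else '.' for q in d[r])) if 12<=r<32 else None
E
```

```text
t 6.575 tcp [ 0.5103 -0.1931  0.0271] F [-0.13  0.9   0.1 ] dot rows down {2: -0.0, 3: -0.01, 4: 0.01, 5: 0.01, 6: 0.02}
212 ######################.............
213 ######################.............
214 ..####################.............
215 .....#################.............
216 .........#############.............
217 ..........############.............
218 ..........############.............
219 ..........###########..............
220 ............########...............
221 ..............######...............
222 ...............####................
223 ................##.................
224 ...................................
225 ...............##......#####....#..
226 ...............##......############
227 .......................############
228 ........................###########
229 ........................###########
230 .........................##########
231 ........................###########
```

Request:
step_arm([
  [[0, 0, 0, 0, 0, 2, -1], [0, 0, 0, 0, 0, 1, -1], [0, 0, 0, 0, 0, 1, -1], [0, 0, 0, 0, 0, 0, -1]],
])

```text
clock: 7.08
tcp_pos: [0.5103, -0.193, 0.023]
eef_rot: [[-1.0, 0.0, -0.0], [0.0, 1.0, -0.0], [0.0, -0.0, -1.0]]
contact_force: [0.7, -0.1, -0.7]
grip_width: 0.0002
```

Request:
step_arm([
  [[0, 0, 0, 0, 0, 1, -1], [0, 0, 0, 0, 0, 1, -1], [0, 0, 0, 0, 0, 0, -1]],
])

```text
clock: 7.45
tcp_pos: [0.5103, -0.193, 0.0211]
eef_rot: [[-1.0, 0.0, -0.0], [0.0, 1.0, -0.0], [0.0, -0.0, -1.0]]
contact_force: [0.6, -0.3, -0.6]
grip_width: -0.0003
```

```bash
python3 - <<'E'
from h import *
v=look();cv2.imwrite("pics/s21.png",v)
a=cv2.imread("pics/scene0.png");d=cv2.absdiff(a,v).max(2)[200:250,250:285]>60
for r in range(50):print(200+r,''.join('#' if q else '.' for q in d[r])) if 12<=r<32 else None
E
```

```text
t 7.6 tcp [ 0.5104 -0.193   0.0212] F [ 0.08 -0.56 -0.4 ] dot rows down {2: -0.01, 3: -0.01, 4: 0.0, 5: 0.0, 6: 0.01}
212 ######################.............
213 ######################.............
214 ######################.............
215 ######################.............
216 .#####################.............
217 ...###################.............
218 ........##############.............
219 ..........############.............
220 ..........############.............
221 ..........###########..............
222 ...........#########...............
223 ............#####..................
224 ........................#..........
225 ...............##......#####...##..
226 ...............##......############
227 .......................############
228 ........................###########
229 ........................###########
230 ........................###########
231 ........................###########
```

TCP z is 0.021, lower than the deck, with no contact. So the visible tips really are short of the reported TCP along z, and I'll carry on down.

Request:
step_arm([
  [[0, 0, 0, 0, 0, 2, -1], [0, 0, 0, 0, 0, 1, -1], [0, 0, 0, 0, 0, 0, -1]],
])

```text
clock: 7.98
tcp_pos: [0.5102, -0.193, 0.018]
eef_rot: [[-1.0, 0.0, -0.0], [0.0, 1.0, 0.0], [0.0, 0.0, -1.0]]
contact_force: [-0.3, 0.7, 0.9]
grip_width: -0.0001
```

```bash
python3 - <<'E'
from h import *
v=look();s=arm.state();t=s["tcp_pos"]
g=cv2.resize(v,None,fx=6,fy=6,interpolation=cv2.INTER_CUBIC);g=((g/255.)**.4*255).astype(np.uint8)
for q in D:
    u=proj("scene",[*(np.array([.5037,-.1245])+W(q,-.0207)),.038]);cv2.circle(g,tuple(int((k+.5)*6) for k in u),4,(0,255,0),1)
cv2.imwrite("pics/near3.png",g[165*6:262*6,200*6:320*6])
E
```

```text
t 8.125 tcp [ 0.5103 -0.1931  0.0181] F [ 0.15 -0.28  0.17] dot rows down {2: -0.0, 3: -0.01, 4: 0.0, 5: 0.01, 6: 0.01}
```

View pics/near3.png

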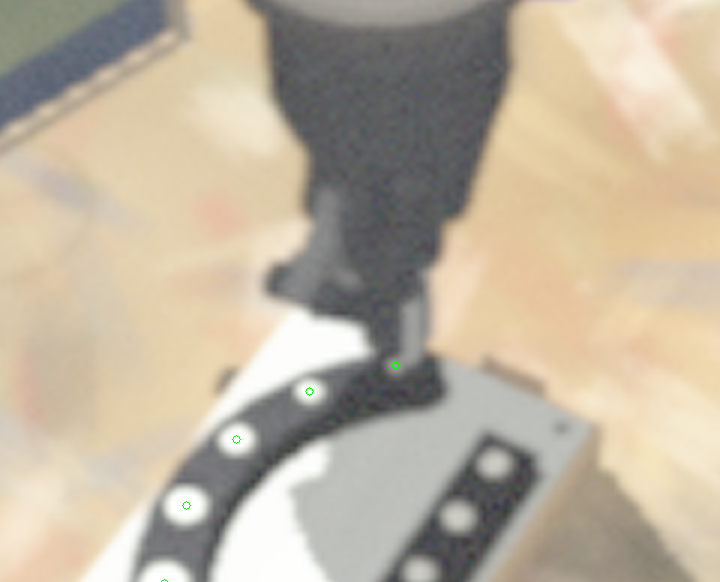

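The tips now stand just over dot 1 with the fingers shut, and the lateral alignment is good. Contact should come within about 10 mm; the bar's dot shift in the image works as a press gauge.

Request:
step_arm([
  [[0, 0, 0, 0, 0, 1.5, -1], [0, 0, 0, 0, 0, 1.5, -1], [0, 0, 0, 0, 0, 0, -1]],
])

```text
clock: 8.5
tcp_pos: [0.5102, -0.193, 0.0149]
eef_rot: [[-1.0, 0.0, -0.0], [0.0, 1.0, 0.0], [0.0, 0.0, -1.0]]
contact_force: [-0.3, 0.1, 0.3]
grip_width: -0.0001
```

```bash
python3 -c "
from h import *
look()"
```

```text
t 8.65 tcp [ 0.5103 -0.193   0.0151] F [ 0.37 -0.27 -0.25] dot rows down {2: -0.0, 3: -0.01, 4: 0.0, 5: 0.01, 6: 0.01}
```

Request:
step_arm([
  [[0, 0, 0, 0, 0, 1, -1], [0, 0, 0, 0, 0, 1, -1], [0, 0, 0, 0, 0, 0, -1]],
])

```text
clock: 9.02
tcp_pos: [0.5103, -0.193, 0.013]
eef_rot: [[-1.0, 0.0, -0.0], [0.0, 1.0, -0.0], [0.0, -0.0, -1.0]]
contact_force: [-0.7, 0.6, -0.2]
grip_width: 0.0001
```

```bash
python3 -c "
from h import *
look()"
```

```text
t 9.175 tcp [ 0.5103 -0.193   0.0131] F [ 0.1  -0.11 -0.12] dot rows down {2: -0.0, 3: -0.01, 4: 0.01, 5: 0.0, 6: 0.01}
```

Request:
step_arm([
  [[0, 0, 0, 0, 0, 1, -1], [0, 0, 0, 0, 0, 1, -1], [0, 0, 0, 0, 0, 0, -1]],
])

```text
clock: 9.55
tcp_pos: [0.5103, -0.193, 0.011]
eef_rot: [[-1.0, 0.0, -0.0], [0.0, 1.0, -0.0], [0.0, -0.0, -1.0]]
contact_force: [-0.5, -0.5, 0.1]
grip_width: -0.0002
```

```bash
python3 -c "
from h import *
look()"
```

```text
t 9.7 tcp [ 0.5103 -0.193   0.0111] F [ 0.04 -0.08  0.15] dot rows down {2: -0.01, 3: -0.01, 4: 0.0, 5: -0.0, 6: 0.02}
```

```bash
python3 - <<'E'
from h import *
v=look();a=cv2.imread("pics/scene0.png");out=[]
for im in(v,a):
    g=cv2.resize(im,None,fx=8,fy=8,interpolation=cv2.INTER_CUBIC);g=((g/255.)**.35*255).astype(np.uint8)
    out.append(g[190*8:240*8,240*8:290*8])
cv2.imwrite("pics/near4.png",np.hstack(out))
E
```

```text
t 9.85 tcp [ 0.5103 -0.193   0.0111] F [0.2  0.31 0.15] dot rows down {2: -0.01, 3: -0.01, 4: 0.0, 5: 0.0, 6: 0.01}
```

View pics/near4.png

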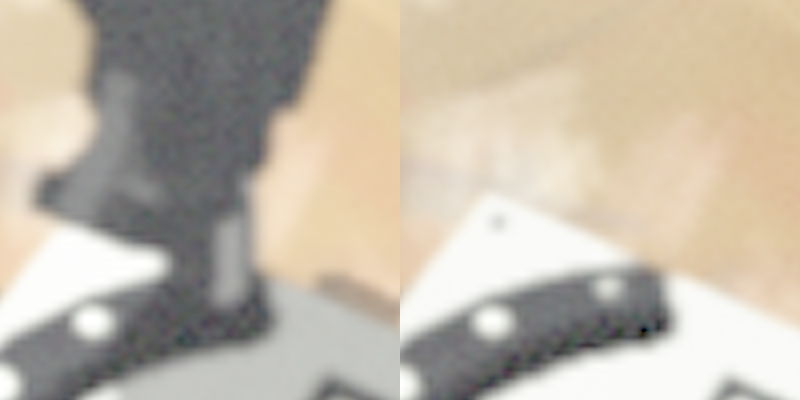

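The tips now cover dot 1 and contact is close. Continuing down 1–2 mm at a time.

Request:
step_arm([
  [[0, 0, 0, 0, 0, 1, -1], [0, 0, 0, 0, 0, 1, -1], [0, 0, 0, 0, 0, 0, -1]],
])

```text
clock: 10.22
tcp_pos: [0.5103, -0.193, 0.009]
eef_rot: [[-1.0, 0.0, -0.0], [0.0, 1.0, -0.0], [0.0, -0.0, -1.0]]
contact_force: [0.1, 0.5, 0.2]
grip_width: -0.0002
```

```bash
python3 -c "
from h import *
look()"
```

```text
t 10.375 tcp [ 0.5103 -0.193   0.0091] F [ 0.21  0.54 -0.25] dot rows down {2: 0.0, 3: -0.0, 4: 0.0, 5: 0.01, 6: 0.01}
```

Request:
step_arm([
  [[0, 0, 0, 0, 0, 1, -1], [0, 0, 0, 0, 0, 1, -1], [0, 0, 0, 0, 0, 0, -1]],
])

```text
clock: 10.75
tcp_pos: [0.5102, -0.193, 0.007]
eef_rot: [[-1.0, 0.0, -0.0], [0.0, 1.0, 0.0], [0.0, 0.0, -1.0]]
contact_force: [-0.6, -0.6, -0.0]
grip_width: 0.0001
```

```bash
python3 -c "
from h import *
look()"
```

```text
t 10.9 tcp [ 0.5103 -0.1931  0.0071] F [ 0.31 -0.09 -0.42] dot rows down {2: -0.01, 3: -0.01, 4: 0.0, 5: 0.0, 6: 0.01}
```

Request:
step_arm([
  [[0, 0, 0, 0, 0, 1, -1], [0, 0, 0, 0, 0, 1, -1], [0, 0, 0, 0, 0, 0, -1]],
])

```text
clock: 11.28
tcp_pos: [0.5103, -0.193, 0.005]
eef_rot: [[-1.0, 0.0, -0.0], [0.0, 1.0, 0.0], [0.0, 0.0, -1.0]]
contact_force: [0.2, 0.1, -0.4]
grip_width: -0.0001
```

```bash
python3 -c "
from h import *
look()"
```

```text
t 11.425 tcp [ 0.5104 -0.193   0.0051] F [0.09 0.08 0.13] dot rows down {2: -0.0, 3: -0.0, 4: 0.0, 5: 0.01, 6: 0.01}
```

Request:
step_arm([
  [[0, 0, 0, 0, 0, 1, -1], [0, 0, 0, 0, 0, 1, -1], [0, 0, 0, 0, 0, 0, -1]],
])

```text
clock: 11.8
tcp_pos: [0.5103, -0.193, 0.003]
eef_rot: [[-1.0, 0.0, -0.0], [0.0, 1.0, -0.0], [0.0, -0.0, -1.0]]
contact_force: [-0.1, -0.2, 0.4]
grip_width: 0.0003
```

```bash
python3 -c "
from h import *
v=look();out=[]
for im in(v,):
    g=cv2.resize(im,None,fx=10,fy=10,interpolation=cv2.INTER_CUBIC);g=((g/255.)**.35*255).astype(np.uint8)
    out.append(g[1850:2400,2350:2950])
cv2.imwrite('pics/near5.png',np.hstack(out))"
```

```text
t 11.95 tcp [ 0.5103 -0.193   0.0031] F [0.4  0.22 0.04] dot rows down {2: -0.01, 3: 0.0, 4: -0.0, 5: -0.0, 6: 0.01}
```

View pics/near5.png

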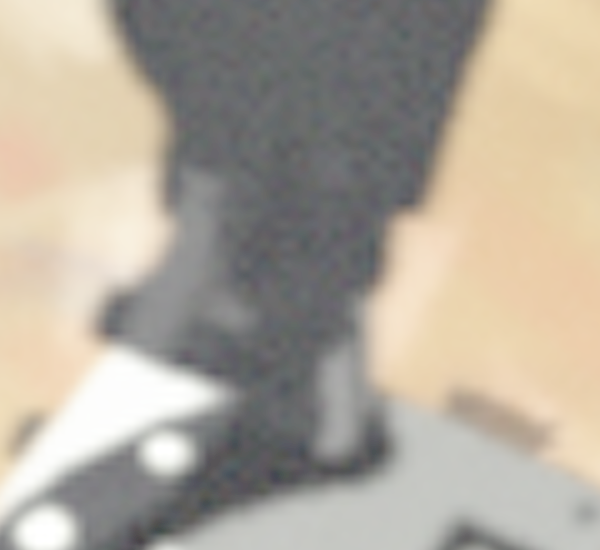

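Request:
step_arm([
  [[0, 0, 0, 0, 0, 1, -1], [0, 0, 0, 0, 0, 1, -1], [0, 0, 0, 0, 0, 0, -1]],
])

```text
clock: 12.32
tcp_pos: [0.5103, -0.193, 0.0011]
eef_rot: [[-1.0, 0.0, -0.0], [0.0, 1.0, -0.0], [0.0, -0.0, -1.0]]
contact_force: [0.1, -0.0, 1.8]
grip_width: -0.0
```

```bash
python3 -c "
from h import *
look()"
```

```text
t 12.475 tcp [ 0.5104 -0.1931  0.0012] F [-0.39 -1.05  1.57] dot rows down {2: 0.61, 3: 0.44, 4: 0.58, 5: 0.42, 6: 0.53}
```

Request:
step_arm([
  [[0, 0, 0, 0, 0, 1, -1], [0, 0, 0, 0, 0, 1, -1], [0, 0, 0, 0, 0, 0, -1]],
])

```text
clock: 12.85
tcp_pos: [0.5104, -0.1931, -0.0009]
eef_rot: [[-1.0, 0.0, 0.0], [0.0, 1.0, -0.0], [-0.0, -0.0, -1.0]]
contact_force: [0.4, -0.1, 3.4]
grip_width: 0.0
```

```bash
python3 -c "
from h import *
look()"
```

```text
t 13.0 tcp [ 0.5103 -0.1931 -0.0009] F [-0.68 -0.57  3.12] dot rows down {2: 1.12, 3: 1.11, 4: 1.12, 5: 0.97, 6: 1.06}
```

Contact: the bar began to give at TCP z ≈ 0.0025 and is now about 3 mm down at ~3 N, so the tool length is off by ~36 mm. With the true tip height known, I'll check where the tips are laterally, using the earlier mask corners.

```bash
python3 - <<'E'
from h import *
# mask corners seen with TCP z .0271 (tip .0628) and .0211 (tip .057)
for z,cs in((.0628,[(266.5,223.3),(260,218.3),(270.8,218.8)]),(.057,[(264.5,223.7),(260,221)])):
    for c in cs: print(z,c,np.round((ray("scene",c,z)[:2]-[.5103,-.193])*1e3,1))
v=look()
a=cv2.imread("pics/scene0.png")
g=cv2.cvtColor(v,cv2.COLOR_BGR2GRAY)[214:240,254:284]
for r in range(26):print(214+r,' '.join('%3d'%q for q in g[r]))
print("dot1 scene",proj("scene",[.5101,-.1936,.0347]))
E
```

```text
0.0628 (266.5, 223.3) [-9.1 10. ]
0.0628 (260, 218.3) [8.7 5.1]
0.0628 (270.8, 218.8) [-11.2  -4.2]
0.057 (264.5, 223.7) [-3.8  8.9]
0.057 (260, 221) [7.6 7.2]
t 13.15 tcp [ 0.5104 -0.1931 -0.0008] F [-0.21 -0.21  2.47] dot rows down {2: 1.13, 3: 1.11, 4: 1.12, 5: 0.97, 6: 1.05}
214  49  40  36  29  23  22  19  20  22  20  22  19  17  18  16  20  23  23  44  99 157 186 190 186 173 165 162 161 159 158
215  46  38  36  33  25  21  24  21  21  18  23  19  19  17  21  20  29  46  88 145 179 190 189 180 169 162 161 161 161 160
216  44  43  45  40  36  27  22  20  21  19  22  19  20  20  20  25  43  75 127 172 191 191 187 176 166 163 161 162 162 158
217  41  37  44  49  48  40  29  25  19  18  23  21  20  18  18  28  48  89 141 177 191 191 185 175 167 163 161 163 162 162
218  29  28  37  43  46  40  29  25  22  21  19  18  19  19  17  25  42  82 141 178 190 189 179 168 167 164 164 164 162 162
219  26  24  24  27  30  25  25  20  20  17  19  20  21  21  18  25  41  82 139 175 188 183 171 168 162 163 164 163 164 164
220  25  24  24  20  21  17  20  17  16  19  19  15  19  23  29  41  46  83 
[... 1742 characters left out ...]
3 125 127 124 124 125 126 125 126 126 124
235  14  14   9  18  25  35  48  67  81  99 108 113 115 119 123 125 124 123 124 124 125 128 125 126 127 124 121 119 120 123
236  11  18  32  50  64  79  96 111 116 120 125 125 125 127 127 122 124 125 126 125 125 127 126 125 123 115  96  93 105 117
237  34  47  71  93 108 115 119 126 126 126 125 128 127 125 125 125 126 125 124 125 126 125 125 125 117  93  61  48  59  85
238  71  95 111 118 120 125 125 128 126 130 127 127 128 125 124 126 125 127 127 124 129 126 126 120 103  67  32  19  29  41
239 112 119 121 122 125 127 127 128 130 127 127 128 127 128 123 125 126 124 127 129 127 126 123 113  82  44  23  32  37  36
dot1 scene [265.46390992 226.452573  ]
```

The tip corners are symmetric about the TCP, so the lateral position is right and only the z reading was offset. Now I'll work out the stroke.

```bash
python3 - <<'E'
from h import *
ang=np.radians(np.arange(-50,51,5));c=np.array([.5043,-.1246])
P=[np.array([.5103,-.193])]+[c+W(np.array([-.05+.09*np.cos(t),.09*np.sin(t)]),np.radians(-1.21)) for t in ang[1:]]
d=np.diff(P,axis=0)*1e3
print([[round(-x,1),round(y,1)] for x,y in d]);print(np.round(P[8],4),np.round(P[16],4),np.round(P[-1],4))
E
```

```text
[[np.float64(-6.3), np.float64(4.5)], [np.float64(-5.4), np.float64(5.7)], [np.float64(-4.9), np.float64(6.1)], [np.float64(-4.4), np.float64(6.5)], [np.float64(-3.8), np.float64(6.9)], [np.float64(-3.2), np.float64(7.2)], [np.float64(-2.5), np.float64(7.4)], [np.float64(-1.9), np.float64(7.6)], [np.float64(-1.2), np.float64(7.8)], [np.float64(-0.5), np.float64(7.8)], [np.float64(0.2), np.float64(7.8)], [np.float64(0.9), np.float64(7.8)], [np.float64(1.5), np.float64(7.7)], [np.float64(2.2), np.float64(7.5)], [np.float64(2.9), np.float64(7.3)], [np.float64(3.5), np.float64(7.0)], [np.float64(4.1), np.float64(6.7)], [np.float64(4.6), np.float64(6.3)], [np.float64(5.2), np.float64(5.9)], [np.float64(5.7), np.float64(5.4)]]
[ 0.5426 -0.141 ] [ 0.5332 -0.0802] [ 0.5136 -0.0558]
```

Request:
step_arm([
  [[0, 0, 0, -6.3, 4.5, 0.3, -1], [0, 0, 0, -5.4, 5.7, 0.3, -1], [0, 0, 0, -4.9, 6.1, 0, -1], [0, 0, 0, -4.4, 6.5, 0, -1], [0, 0, 0, -3.8, 6.9, 0, -1], [0, 0, 0, -3.2, 7.2, 0, -1], [0, 0, 0, -2.5, 7.4, 0, -1], [0, 0, 0, -1.9, 7.6, 0, -1]],
])

```text
clock: 14.15
tcp_pos: [0.5429, -0.1406, -0.0014]
eef_rot: [[-1.0, 0.0, 0.0], [0.0, 1.0, -0.0], [-0.0, -0.0, -1.0]]
contact_force: [-0.8, -2.5, 3.7]
grip_width: -0.0002
```

```bash
python3 -c "
from h import *
look()"
```

```text
t 14.3 tcp [ 0.543  -0.1401 -0.0015] F [-0.03  1.23  2.98] dot rows down {1: 1.5, 2: 1.45, 4: 1.45, 5: 1.16, 6: 1.75}
```

Request:
step_arm([
  [[0, 0, 0, -1, 7.3, 0, -1], [0, 0, 0, -0.4, 7.8, 0, -1], [0, 0, 0, 0.3, 7.8, 0, -1], [0, 0, 0, 1, 7.7, 0, -1], [0, 0, 0, 1.6, 7.7, 0, -1], [0, 0, 0, 2.2, 7.5, 0, -1], [0, 0, 0, 2.9, 7.3, 0, -1], [0, 0, 0, 3.5, 6.9, 0, -1]],
])

```text
clock: 15.3
tcp_pos: [0.5325, -0.0806, -0.0015]
eef_rot: [[-1.0, 0.0, 0.0], [0.0, 1.0, -0.0], [-0.0, -0.0, -1.0]]
contact_force: [0.4, -2.2, 3.0]
grip_width: -0.0001
```

Request:
step_arm([
  [[0, 0, 0, 4.1, 6.7, 0, -1], [0, 0, 0, 4.6, 6.3, 0, -1], [0, 0, 0, 5.2, 5.8, 0, -1], [0, 0, 0, 5.7, 5.2, 0, -1], [0, 0, 0, 0, 0, 0, -1], [0, 0, 0, 0, 0, 0, -1]],
])

```text
clock: 16.05
tcp_pos: [0.5127, -0.0568, -0.0016]
eef_rot: [[-1.0, 0.0, -0.001], [0.0, 1.0, 0.0], [0.001, 0.0, -1.0]]
contact_force: [-1.4, 1.9, 2.7]
grip_width: -0.0002
```

```bash
python3 - <<'E'
from h import *
v=look();g=cv2.resize(v[190:320,190:330],None,fx=4.5,fy=4.5,interpolation=cv2.INTER_CUBIC)
cv2.imwrite("pics/end.png",((g/255.)**.5*255).astype(np.uint8))
E
```

```text
t 16.2 tcp [ 0.5129 -0.0571 -0.0016] F [-1.42  1.36  3.09] dot rows down {1: 1.5, 2: 1.33}
```

View pics/end.png

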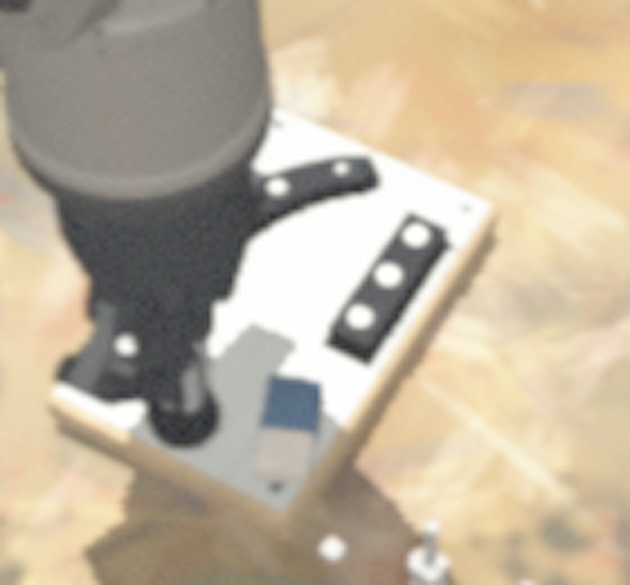

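The tips are on the largest dot (within about 1.5 mm), the bar is still about 4 mm down at ~3 N, and the eraser and straight bar are untouched. Handing in.

```bash
python3 -c "
from bench import arm
print(arm.hand_in())"
```

```text
the job is handed in; nothing more can be done
None
```

I pressed the curved bar at the smallest dot with the fingers shut and stroked it in one pass over all six dots. I handed in at about 16 s with the tips still holding on the largest dot.

**Last checks:**
- **End position:** the TCP is about 1.5 mm from the measured centre of the largest dot.
- **Press:** about 3 N, and the dots' shift in the image puts the bar about 4 mm down of its 10 mm. The bar was also down at the check after dot 3. At the two unimaged stops in the stroke, by dots 5 and 6, the force read 2.7–3.0 N.
- **Other items:** the last picture shows the eraser and straight bar where they were. I did not check the other loose things in a picture afterwards; the arm only passed high above the table on its way over.

**Disagreements:**
- **Tool height:** the reported TCP height did not match the real fingertips. Contact came at a reported z of about 0.0025 m, not 0.038 m, so the tips sit about 36 mm higher than reported. I felt my way down by force and camera and used the contact height instead; sideways the tips lined up.
- **Camera fits:** the two cameras' fits of the console differed by about 2 mm in x, so I aimed between them.

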